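# Line up the coaxial test loads by size on the pad rail

### The job

Line up the four finned test loads on the aluminium rail in order of size, one standing upright and centred on each rubber pad: the smallest on the pad next to the block with the brass connector, then each next larger one along, the largest at the far end. Do not knock any of them over, and let go of them all at the end.

Things in the scene. Friction and masses are not known exactly. Their poses are not given: they have to be found in the camera images.
- load_28: the smallest of four dark finned cylindrical coaxial test loads, standing upright and loose on the table: round body 28 mm across and 44 mm tall (grip it anywhere on its height), with a steel connector stub 16 mm across and 14 mm tall centred on top. Origin at the centre of its underside, z up along its axis; about 70 g
- load_36: the second smallest of four dark finned cylindrical coaxial test loads, standing upright and loose on the table: round body 36 mm across and 62 mm tall (grip it anywhere on its height), with a steel connector stub 16 mm across and 14 mm tall centred on top. Origin at the centre of its underside, z up along its axis; about 130 g
- load_44: the second largest of four dark finned cylindrical coaxial test loads, standing upright and loose on the table: round body 44 mm across and 80 mm tall (grip it anywhere on its height), with a steel connector stub 16 mm across and 14 mm tall centred on top. Origin at the centre of its underside, z up along its axis; about 220 g
- load_52: the largest of four dark finned cylindrical coaxial test loads, standing upright and loose on the table: round body 52 mm across and 98 mm tall (grip it anywhere on its height), with a steel connector stub 16 mm across and 14 mm tall centred on top. Origin at the centre of its underside, z up along its axis; about 340 g
- pad_a: one of four identical black round rubber pads, 66 mm across and 2 mm thick, fixed in a row on the rail about 90 mm apart (80 to 100 mm). Origin at the centre of its underside, so its top is 2 mm higher (14 mm above the table). The letters do not follow the order along the rail: go by position
- pad_b: one of four identical black round rubber pads, 66 mm across and 2 mm thick, fixed in a row on the rail about 90 mm apart (80 to 100 mm). Origin at the centre of its underside, so its top is 2 mm higher (14 mm above the table). The letters do not follow the order along the rail: go by position
- pad_c: one of four identical black round rubber pads, 66 mm across and 2 mm thick, fixed in a row on the rail about 90 mm apart (80 to 100 mm). Origin at the centre of its underside, so its top is 2 mm higher (14 mm above the table). The letters do not follow the order along the rail: go by position
- pad_d: one of four identical black round rubber pads, 66 mm across and 2 mm thick, fixed in a row on the rail about 90 mm apart (80 to 100 mm). Origin at the centre of its underside, so its top is 2 mm higher (14 mm above the table). The letters do not follow the order along the rail: go by position
- port_block: grey square block 36 x 36 x 18 mm with an upright brass connector on top (26 mm flange, 16 mm stub, 42 mm tall in all), fixed at one end of the rail, about 65 mm from the centre of the nearest pad; it marks the end where the row starts. The other end has the same block without a connector. Origin at the centre of its underside
- rail: flat aluminium rail, 90 mm wide, 450 mm long, 12 mm thick, lying fixed on the table and carrying the pads and end blocks. Origin at the centre of its underside; its y axis runs along its length and along the row of pads, z up
Things that resemble listed ones, but are neither listed nor needed, are in the scene too. What is shaped like the load_52 but turquoise is not meant. What is shaped like the load_28 but red is not meant.

How it is judged:
By the outcome, as a careful person would: the job done as asked, in the order asked, and still so for the second after the job is handed in, with the robot touching nothing.
It also fails if it takes over 120 s, if anything falls off the work surface, if the arm or the gripper's body presses on something with over 40 N, if the wrist force passes 120 N, or if a joint passes its speed limit or range.

### The arm

A 6-joint arm with a two-finger parallel gripper is mounted at the origin on the work surface. World frame = base frame: x ahead of the robot, y to its left, z up, the work surface at z = 0. Lengths are in m, angles in rad, forces in N, time in s.
With the tool pointing down it reaches from about 0.3 to 0.775 m from the base axis. Payload 14.6 kg.
Tool frame: the origin (TCP) lies at the very end of the fingers, on their centre line; the grasp point (between the pads) lies 19 mm behind it; z points along the fingers, x is the direction in which the jaws open and shut, and the axes are right-handed (so a half turn about z gives the same grasp; the last joint's range is limited). The gripper opens to 94 mm and grips with 3 to 60 N. Pads are 16 mm wide; open, the fingers measure 119 mm over their backs; the gripper's body (75 mm by 177 mm) begins 78 mm behind the grasp point.
Start: joints at [1.084, 0.3, 1.521, -0, 1.321, -0.067], TCP at [0.224, 0.502, 0.205] pointing down, gripper open.
Joint ranges: [-3.03, 3.03], [-0.79, 2.21], [0.23, 2.52], [-1.04, 4.18], [0, 3.07], [-2.55, 2.55]. Speed limits (rad/s): [2.22, 2.22, 2.57, 3.14, 3.14, 3.14].

### API

Orientations are given as [roll, pitch, yaw] about the fixed x, y, z axes, in that order (R = Rz(yaw) Ry(pitch) Rx(roll)).
In Python, from station import ctrl gives the robot as it stands.
- The arm moves only by the shell command python3 -m inch 'ROWS' [FORCE]. ROWS is JSON, one flat list of numbers, 7 for each row, row after row: the shift along the tool's x, y, z in cm, then the turn, a rotation vector about the tool's x, y, z in rad, then the opening, from 0 (shut) to 1 (fully open). In form: [tx, ty, tz, wx, wy, wz, claw, tx, ty, tz, wx, wy, wz, claw, ...]. A call has 1 to 20 rows; each row shifts and turns the commanded pose from where the row before left it, along the tool's axes as they then stand; what a row does not reach is not made up. A row lasts 1/8 s, in which the tool goes at most 62.5 mm and 10.7 degrees, less where a joint would pass 70% of its speed; a pose out of reach is approached as far as the arm can. A call is refused whole if a number of a shift passes 6.25 or a number of a turn 0.188, either way. A call with a gripper value outside its range is refused whole. The fingers move at their own pace and stop on an object; FORCE is the grip in N (left out, the last holds). Time passes only in rows, so rows that do not move let the fingers close. It gives the time, the measured TCP pose, the force and the opening at its end, in the units of the state.
- ctrl.get_obs(): the state, without advancing time (a new reading comes with each control period).
- ctrl.camera(name): name is "side" or "top"; returns (picture, depth): 384x512x3 uint8, red, green, blue; 384x512 float32, m along the optical axis (not along the pixel's ray), 0 where there is no reading.
- ctrl.camera_params(name): a dict with "vertical_fov" (degrees; the focal length in pixels is half the picture's height over the tangent of half this angle, whatever the lens; pixels are square), "cx", "cy" (the principal point, pixels), "distortion" ([k1, k2, p1, p2, k3] as OpenCV has them; the pictures are not rectified), "camera_from_world" (4x4, takes a point from world to camera coordinates). Camera axes: x right, y down, z forward; pixel columns grow to the right and rows downward; lengths in m; the calibration is good to about 2 mm. A picture is of the moment at which its call begins. camera_params takes no time and is no camera call.
- ctrl.hand_in(): hands the job in, once; it reports no verdict.
Trained networks look in the newest picture that a camera, given by its name, has taken for a name from the list of things; names that differ only in an ending like _2 or _b are one class to them, and where a whole thing is asked for, a point or a joint stands for the part that bears it (a point fixed in the world has none). Each returns a list of dicts, best first, with "score" (0 to 1); they miss things now and then, are a little off and sometimes report something else, mostly with a low value. They report only what shows in the picture. A call takes as long as a camera call. They do not tell look-alikes from the thing itself.
- ctrl.spot_in(camera, label): "bbox" ([centre column, centre row, width, height] in pixels, round what is visible of it).
- ctrl.place_of(camera, label): "centre" ([column, row] in pixels: a listed point, or the origin of a listed thing).
The state is a dict: "time_s": time; "qpos": joint angles; "joint_vel": joint speeds; "tau": joint torques, N m; "ee_pos": TCP position; "eef_rot": TCP orientation; "force": force on the tool from outside, world axes, zero at the start; "moment": the same for the moment, N m; "grip_width": finger opening in m.
Only numpy, scipy, OpenCV 4.12 (cv2) and the standard library are available. Lean on these libraries where they do the work, as an engineer would, in place of code of your own. Each camera call takes 0.05 s, during which the arm holds its last target. There are 200 camera calls.

## Working session

There is one attempt and no reset: what is moved stays moved. The work goes in short steps, Python scripts to look and compute and a shell command to move; the robot and the scene stay as the last step left them, time stands still between calls to the robot, and variables do not carry over. Pictures are saved under pics/ and viewed, about 12 in all and at most 16, crops included, and the job is handed in when it is done.

```bash
ls; mkdir -p pics; cat > h.py <<'E'
import numpy as np, cv2
from station import ctrl
from scipy.spatial.transform import Rotation as R
def K(n):
    p=ctrl.camera_params(n); f=192/np.tan(np.radians(p["vertical_fov"])/2)
    return np.array([[f,0,p["cx"]],[0,f,p["cy"]],[0,0,1.]]),np.array(p["distortion"]),np.array(p["camera_from_world"])
def at_z(n,uv,z):
    k,d,T=K(n); r=cv2.undistortPoints(np.array([[uv]],float),k,d)[0,0]
    Rm,t=T[:3,:3],T[:3,3]; c=-Rm.T@t; v=Rm.T@np.array([r[0],r[1],1]); return c+v*(z-c[2])/v[2]
def cloud(n,dep):
    k,d,T=K(n); v,u=np.mgrid[0:384,0:512]
    r=cv2.undistortPoints(np.stack([u.ravel(),v.ravel()],1).astype(float)[:,None],k,d)[:,0]
    z=dep.ravel(); P=np.c_[r*z[:,None],z]; W=(P-T[:3,3])@T[:3,:3]; W[z==0]=np.nan
    return W.reshape(384,512,3)
E
python3 - <<'E'
from h import *
for n in("top","side"):
    im,d=ctrl.camera(n); cv2.imwrite(f"pics/{n}0.png",im[:,:,::-1]); np.save(f"{n}0.npy",d)
    k,dd,T=K(n); print(n,k[0,0],"cam at",-T[:3,:3].T@T[:3,3])
    for l in("load_28","load_36","load_44","load_52","pad_a","port_block","rail"):
        print(l,[(round(x["score"],2),np.round(x["centre"]).tolist(),at_z(n,x["centre"],0.012 if l[0]=='p' else 0)[:2].round(3).tolist()) for x in ctrl.place_of(n,l)[:7]])
print(ctrl.get_obs())
E
```

```text
pics
top 489.544345636967 cam at [0.36748774 0.01875775 1.40736928]
load_28 [(0.74, [326.0, 234.0], [0.44, -0.193]), (0.7, [155.0, 231.0], [0.453, 0.298]), (0.68, [290.0, 219.0], [0.485, -0.093]), (0.63, [353.0, 223.0], [0.471, -0.273]), (0.52, [230.0, 230.0], [0.454, 0.082]), (0.51, [372.0, 215.0], [0.493, -0.33])]
load_36 [(0.74, [326.0, 234.0], [0.44, -0.193]), (0.7, [155.0, 231.0], [0.453, 0.298]), (0.68, [290.0, 219.0], [0.485, -0.093]), (0.63, [353.0, 223.0], [0.471, -0.273]), (0.52, [230.0, 230.0], [0.454, 0.082]), (0.51, [372.0, 215.0], [0.493, -0.33])]
load_44 [(0.74, [326.0, 234.0], [0.44, -0.193]), (0.7, [155.0, 231.0], [0.453, 0.298]), (0.68, [290.0, 219.0], [0.485, -0.093]), (0.63, [353.0, 223.0], [0.471, -0.273]), (0.52, [230.0, 230.0], [0.454, 0.082]), (0.51, [372.0, 215.0], [0.493, -0.33])]
load_52 [(0.74, [326.0, 234.0], [0.44, -0.193]), (0.7, [155.0, 231.0], [0.453, 0.298]), (0.68, [290.0, 219.0], [0.485, -0.093]), (0.63, [353.0, 223.0], [0.471, -0.273]), (0.52, [230.0, 230.0], [0.454, 0.082]), (0.51, [372.0, 215.0], [0.493, -0.33])]
pad_a [(0.61, [235.0, 161.0], [0
[... 1565 characters left out ...]
9])]
rail [(0.58, [296.0, 206.0], [0.641, 0.012])]
{'time_s': 0.8, 'qpos': array([ 1.08440243e+00,  2.99890547e-01,  1.52098259e+00,  1.41794034e-06,
        1.32072852e+00, -6.66179500e-02]), 'joint_vel': array([ 0.00063407,  0.00035457,  0.00033524,  0.00032752, -0.00041977,
       -0.00027819]), 'tau': array([ 1.50325865e-03, -5.31625450e+01, -3.52898240e+01,  7.09731225e-02,
        2.13027082e-02,  1.95504771e-05]), 'ee_pos': array([0.22416239, 0.50223522, 0.20545814]), 'eef_rot': array([-3.14159068e+00,  8.90073097e-06,  1.15102003e+00]), 'force': array([ 0.36887935, -0.69773458, -0.36063583]), 'moment': array([-0.03306213, -0.0616417 , -0.03843715]), 'grip_width': 0.09380942461375548}
```

View pics/top0.png

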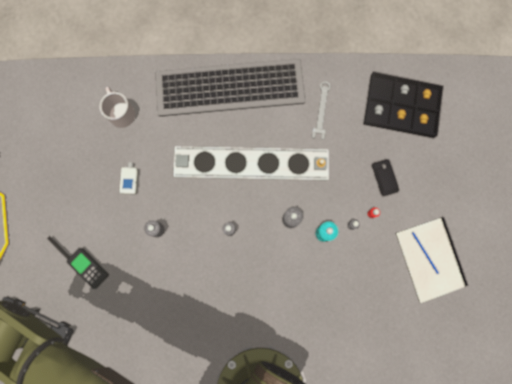

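View pics/side0.png

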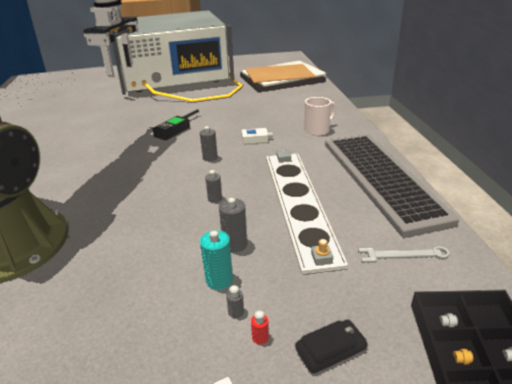

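```bash
cat > m.py <<'E'
from h import *
from scipy.optimize import least_squares
def fitc(P):
    return least_squares(lambda q:np.hypot(P[:,0]-q[0],P[:,1]-q[1])-q[2],[*np.nanmedian(P,0)[:2],.02],loss='soft_l1',f_scale=.002).x
def stubs(W,xy,rad=.035):
    """refine: top surface height, stub top centroid, and body-top centroid near xy"""
    m=np.hypot(W[...,0]-xy[0],W[...,1]-xy[1])<rad; P=W[m]; P=P[P[:,2]>.025]
    if len(P)<5: return None
    zt=np.percentile(P[:,2],97); S=P[P[:,2]>zt-.006]; B=P[(P[:,2]<zt-.009)&(P[:,2]>zt-.020)]
    A=P[P[:,2]>zt-.02]; mid=lambda Q:[round(float((Q[:,i].min()+Q[:,i].max())/2),4) for i in(0,1)]
    return "zt",round(zt,4),"stub",S[:,:2].mean(0).round(4),len(S),"ext",mid(A),np.ptp(A[:,:2],axis=0).round(3)
E
python3 - <<'E'
from m import *
W=cloud("top",np.load("top0.npy"))
for xy in[(.44,-.193),(.453,.298),(.485,-.093),(.471,-.273),(.454,.082),(.493,-.33)]: print(xy,stubs(W,xy))
m=(abs(W[...,2]-.013)<.006)&(W[...,0]>.5)&(W[...,0]<.8)&(abs(W[...,1])<.35); P=W[m][:,:2].astype(np.float32); print("rail",cv2.minAreaRect(P),len(P))
E
```

```text
(0.44, -0.193) ('zt', np.float64(0.1139), 'stub', array([ 0.4432, -0.1843]), 27, 'ext', [0.4437, -0.1861], array([0.051, 0.047]))
(0.453, 0.298) ('zt', np.float64(0.0976), 'stub', array([0.457 , 0.2929]), 27, 'ext', [0.4582, 0.2922], array([0.041, 0.042]))
(0.485, -0.093) ('zt', np.float64(0.1139), 'stub', array([ 0.4843, -0.0922]), 28, 'ext', [0.4839, -0.0916], array([0.049, 0.049]))
(0.471, -0.273) ('zt', np.float64(0.0621), 'stub', array([ 0.4655, -0.2684]), 21, 'ext', [0.4652, -0.2676], array([0.025, 0.029]))
(0.454, 0.082) ('zt', np.float64(0.0793), 'stub', array([0.4563, 0.083 ]), 25, 'ext', [0.4561, 0.0833], array([0.034, 0.031]))
(0.493, -0.33) ('zt', np.float64(0.0631), 'stub', array([ 0.4973, -0.3268]), 16, 'ext', [0.4979, -0.3295], array([0.025, 0.026]))
rail ((0.650088369846344, 0.00013315677642822266), (0.6994641423225403, 0.29964500665664673), 89.98295593261719) 4740
```

The pictures show six finned cylinders, in top-view pixels:
- (153,228): dark, 44 by height
- (229,228): dark, 36
- (293,217): dark, 52
- (328,231): turquoise, rejected
- (354,224): dark, 28
- (374,212): red, rejected

The pads are at about (204,162), (235,162), (268,163) and (298,164). The brass port block is at (320,163), the -y end. Next I measure the pads and confirm everything in one crop.

```bash
python3 - <<'E'
from m import *
im=cv2.imread("pics/top0.png"); g=im.max(2)
roi=np.zeros_like(g); roi[148:180,188:315]=1
n,l,st,c=cv2.connectedComponentsWithStats(((g<110)&(roi>0)).astype(np.uint8))
for i in range(1,n):
    if st[i,4]>100: print(c[i].round(1),st[i,2:],at_z("top",c[i],.014).round(4))
for p in[(181,160),(320,163)]: print(at_z("top",p,.03).round(3))
cv2.imwrite("pics/crop.png",cv2.resize(im[140:250,130:390],None,fx=3,fy=3,interpolation=cv2.INTER_CUBIC))
E
```

```text
[204.1 161.6] [ 19  20 299] [0.6527 0.1558 0.014 ]
[235.3 162.1] [ 20  19 301] [0.65  0.065 0.014]
[267.9 162.9] [ 20  19 298] [ 0.6467 -0.0296  0.014 ]
[298.1 163.4] [ 19  20 299] [ 0.6444 -0.117   0.014 ]
[0.655 0.221 0.03 ]
[ 0.642 -0.179  0.03 ]
```

View pics/crop.png

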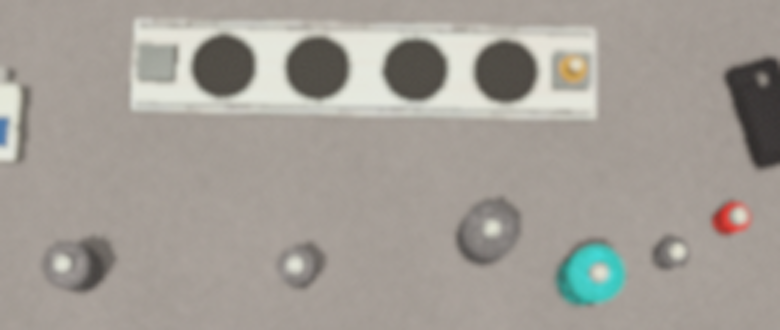

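The crop confirms it: dark loads at crop (65,263) = 44, (297,265) = 36, (490,230) = 52 and (672,252) = 28. The turquoise and red ones are rejected, and the brass block is on the right (-y). I'll start with load_44, first turning the jaws along world x.

```bash
python3 -m inch '[0,0,0,0,0,0.1644,1, 0,0,0,0,0,0.1644,1, 0,0,0,0,0,0.1644,1, 0,0,0,0,0,0.1644,1, 0,0,0,0,0,0.1644,1, 0,0,0,0,0,0.1644,1, 0,0,0,0,0,0.1644,1, 0,0,0,0,0,0,1]' 30
```

```text
time_s: 1.8
ee_pos: [0.2242, 0.5022, 0.2054]
eef_rot: [3.142, -0.0, 0.001]
force: [0.6, 0.3, 0.4]
grip_width: 0.0938
```

```bash
python3 -m inch '[2.9,2.6,0,0,0,0,1, 2.9,2.6,0,0,0,0,1, 2.9,2.6,0,0,0,0,1, 2.9,2.6,0,0,0,0,1, 2.9,2.6,0,0,0,0,1, 2.9,2.6,0,0,0,0,1, 2.9,2.6,0,0,0,0,1, 2.9,2.6,0,0,0,0,1, 0,0,0,0,0,0,1, 0,0,0,0,0,0,1]'
```

```text
time_s: 3.05
ee_pos: [0.4558, 0.2946, 0.2054]
eef_rot: [-3.142, 0.0, 0.002]
force: [0.3, 0.2, -0.5]
grip_width: 0.0941
```

```bash
python3 -m inch '[0.15,0.2,3.5,0,0,0,1, 0,0,3.5,0,0,0,1, 0,0,3.5,0,0,0,1, 0,0,3,0,0,0,1, 0,0,2,0,0,0,1, 0,0,2,0,0,0,1, 0,0,0,0,0,0,1]' && python3 -m inch '[0,0,0,0,0,0,0, 0,0,0,0,0,0,0, 0,0,0,0,0,0,0, 0,0,0,0,0,0,0, 0,0,0,0,0,0,0, 0,0,0,0,0,0,0, 0,0,0,0,0,0,0, 0,0,0,0,0,0,0]' 30
```

```text
time_s: 3.92
ee_pos: [0.4564, 0.2927, 0.0295]
eef_rot: [3.14, 0.002, 0.003]
force: [-0.0, 0.5, -0.1]
grip_width: 0.0939
time_s: 4.92
ee_pos: [0.4577, 0.2923, 0.0305]
eef_rot: [3.142, 0.0, 0.0]
force: [-0.9, 0.0, 1.4]
grip_width: 0.0436
```

```bash
python3 -m inch '[0,0,-1.5,0,0,0,0, 0,0,-3,0,0,0,0, 0,0,-3,0,0,0,0, 0,0,-3,0,0,0,0, 2.4,2.85,0,0,0,0,0, 2.4,2.85,0,0,0,0,0, 2.4,2.85,0,0,0,0,0, 2.4,2.85,0,0,0,0,0, 2.4,2.85,0,0,0,0,0, 2.4,2.85,0,0,0,0,0, 2.4,2.85,0,0,0,0,0, 2.4,2.85,0,0,0,0,0, 0,0,0,0,0,0,0, 0,0,0,0,0,0,0]'
```

```text
time_s: 6.68
ee_pos: [0.6494, 0.0647, 0.1357]
eef_rot: [-3.141, 0.0, 0.0]
force: [0.1, 0.6, -3.0]
grip_width: 0.0435
```

```bash
python3 -m inch '[0.05,0,3,0,0,0,0, 0,0,3,0,0,0,0, 0,0,2,0,0,0,0, 0,0,0.7,0,0,0,0, 0,0,0.2,0,0,0,0, 0,0,0,0,0,0,0, 0,0,0,0,0,0,0]'; python3 -m inch '[0,0,0.1,0,0,0,0,0,0,0,0,0,0,0]'
```

```text
time_s: 7.55
ee_pos: [0.6506, 0.0643, 0.0473]
eef_rot: [-3.142, -0.001, 0.0]
force: [0.1, -0.0, -2.3]
grip_width: 0.0432
time_s: 7.8
ee_pos: [0.6503, 0.0643, 0.0455]
eef_rot: [3.142, -0.0, 0.0]
force: [0.0, -0.7, -3.7]
grip_width: 0.0438
```

```bash
python3 -m inch '[0,0,0.1,0,0,0,0,0,0,0,0,0,0,0]'; python3 -m inch '[0,0,0,0,0,0,0.6, 0,0,0,0,0,0,0.7, 0,0,0,0,0,0,0.8, 0,0,0,0,0,0,0.8, 0,0,-2,0,0,0,0.8, 0,0,-3,0,0,0,0.8, 0,0,-3,0,0,0,0.8, 0,0,-3,0,0,0,0.8, 0,0,-3,0,0,0,0.8, 0,0,0,0,0,0,0.8]'
```

```text
time_s: 8.05
ee_pos: [0.6503, 0.0643, 0.0445]
eef_rot: [-3.142, -0.0, 0.0]
force: [-0.8, 0.4, -0.6]
grip_width: 0.0435
time_s: 9.3
ee_pos: [0.6512, 0.0644, 0.1883]
eef_rot: [-3.141, -0.006, 0.0]
force: [-0.1, 0.6, -0.6]
grip_width: 0.0753
```

```bash
python3 -m inch '[-3.2,-0.3,0,0,0,0,0.8, -3.2,-0.3,0,0,0,0,0.8, -3.2,-0.3,0,0,0,0,0.8, -3.2,-0.3,0,0,0,0,0.8, -3.2,-0.3,0,0,0,0,0.8, -3.2,-0.3,0,0,0,0,0.8, 0,0,0,0,0,0,0.8, 0,0,0,0,0,0,0.8]'; python3 - <<'E'
from m import *
im,d=ctrl.camera("top"); cv2.imwrite("pics/t1.png",im[:,:,::-1]); print(stubs(cloud("top",d),(.65,.065)))
im,d=ctrl.camera("side"); cv2.imwrite("pics/s1.png",im[:,:,::-1])
o=ctrl.get_obs(); print(o["ee_pos"],o["eef_rot"])
E
```

```text
time_s: 10.3
ee_pos: [0.4587, 0.0822, 0.1845]
eef_rot: [-3.142, -0.0, 0.0]
force: [0.4, -0.7, -0.6]
grip_width: 0.0754
('zt', np.float64(0.1107), 'stub', array([0.6511, 0.0639]), 26, 'ext', [0.6509, 0.0645], array([0.045, 0.041]))
[0.4587821  0.08216815 0.18426359] [ 3.14154614e+00  2.37613096e-04 -5.24300498e-05]
```

View pics/s1.png

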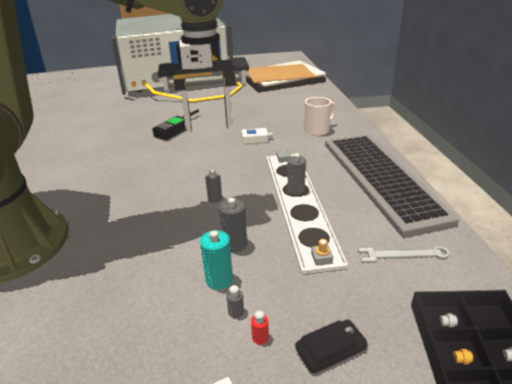

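Load_44 stands upright on the second pad from the far end (pixel 296,175), about 1 mm off centre. Next is load_36.

```bash
python3 -m inch '[-0.25,-0.1,3.5,0,0,0,0.8, 0,0,3.5,0,0,0,0.8, 0,0,3.5,0,0,0,0.8, 0,0,3,0,0,0,0.8, 0,0,2,0,0,0,0.8, 0,0,1.3,0,0,0,0.8, 0,0,0,0,0,0,0.8]' && python3 -m inch '[0,0,0,0,0,0,0, 0,0,0,0,0,0,0, 0,0,0,0,0,0,0, 0,0,0,0,0,0,0, 0,0,0,0,0,0,0, 0,0,0,0,0,0,0, 0,0,0,0,0,0,0]' 30
```

```text
time_s: 11.28
ee_pos: [0.4556, 0.0832, 0.0158]
eef_rot: [3.141, 0.001, 0.0]
force: [-0.5, 0.3, -0.3]
grip_width: 0.0749
time_s: 12.15
ee_pos: [0.4558, 0.0833, 0.0166]
eef_rot: [-3.142, -0.0, 0.0]
force: [-1.3, 0.2, 5.8]
grip_width: 0.036
```

```bash
python3 -m inch '[0,0,-2,0,0,0,0, 0,0,-3,0,0,0,0, 0,0,-4,0,0,0,0, 0,0,-4,0,0,0,0, 3.18,1.88,0,0,0,0,0, 3.18,1.88,0,0,0,0,0, 3.18,1.88,0,0,0,0,0, 3.18,1.88,0,0,0,0,0, 3.18,1.88,0,0,0,0,0, 3.18,1.88,0,0,0,0,0, 0,0,0,0,0,0,0, 0,0,0,0,0,0,0]'
```

```text
time_s: 13.65
ee_pos: [0.646, -0.0292, 0.1458]
eef_rot: [-3.141, 0.001, 0.0]
force: [-1.1, -0.2, -1.5]
grip_width: 0.0357
```

```bash
python3 -m inch '[0.05,0,3.5,0,0,0,0, 0,0,3.5,0,0,0,0, 0,0,3,0,0,0,0, 0,0,1,0,0,0,0, 0,0,0.2,0,0,0,0, 0,0,0,0,0,0,0, 0,0,0,0,0,0,0]'; python3 -m inch '[0,0,0.1,0,0,0,0,0,0,0,0,0,0,0]';python3 -m inch '[0,0,0.1,0,0,0,0,0,0,0,0,0,0,0]'
```

```text
time_s: 14.52
ee_pos: [0.6475, -0.0295, 0.0356]
eef_rot: [3.141, -0.002, 0.0]
force: [-0.2, -0.9, -1.6]
grip_width: 0.0358
time_s: 14.78
ee_pos: [0.6471, -0.0295, 0.0335]
eef_rot: [3.142, -0.0, 0.0]
force: [0.0, -0.0, -0.8]
grip_width: 0.0357
time_s: 15.02
ee_pos: [0.647, -0.0295, 0.0323]
eef_rot: [-3.142, 0.0, 0.0]
force: [0.9, 0.0, -1.6]
grip_width: 0.0357
```

```bash
python3 -m inch '[0,0,0.1,0,0,0,0,0,0,0,0,0,0,0]';python3 -m inch '[0,0,0.1,0,0,0,0,0,0,0,0,0,0,0]'
```

```text
time_s: 15.28
ee_pos: [0.647, -0.0295, 0.0314]
eef_rot: [-3.142, 0.0, 0.0]
force: [-0.6, -0.1, -1.6]
grip_width: 0.0354
time_s: 15.52
ee_pos: [0.6472, -0.0295, 0.0307]
eef_rot: [3.142, -0.0, 0.0]
force: [-1.6, -0.5, 2.5]
grip_width: 0.0354
```

Contact. Release, rise and go to load_28.

```bash
python3 -m inch '[0,0,0,0,0,0,0.5, 0,0,0,0,0,0,0.6, 0,0,0,0,0,0,0.7, 0,0,0,0,0,0,0.7, 0,0,-2,0,0,0,0.7, 0,0,-3.5,0,0,0,0.7, 0,0,-3.5,0,0,0,0.7, 0,0,-3.5,0,0,0,0.7, 0,0,-3.5,0,0,0,0.7, 0,0,0,0,0,0,0.7]'; python3 -m inch '[-2.27,2.98,0,0,0,0,0.7, -2.27,2.98,0,0,0,0,0.7, -2.27,2.98,0,0,0,0,0.7, -2.27,2.98,0,0,0,0,0.7, -2.27,2.98,0,0,0,0,0.7, -2.27,2.98,0,0,0,0,0.7, -2.27,2.98,0,0,0,0,0.7, -2.27,2.98,0,0,0,0,0.7, 0,0,0,0,0,0,0.7,0,0,0,0,0,0,0.7]';  python3 - <<'E'
from m import *
im,d=ctrl.camera("top"); cv2.imwrite("pics/t2.png",im[:,:,::-1]); print(stubs(cloud("top",d),(.647,-.03)))
E
```

```text
time_s: 16.77
ee_pos: [0.6481, -0.0295, 0.195]
eef_rot: [3.141, -0.006, 0.0]
force: [-0.3, -0.5, -0.5]
grip_width: 0.0655
time_s: 18.02
ee_pos: [0.4657, -0.2675, 0.1905]
eef_rot: [-3.141, 0.0, 0.0]
force: [0.5, -0.6, 1.1]
grip_width: 0.0661
('zt', np.float64(0.0928), 'stub', array([ 0.6489, -0.0291]), 25, 'ext', [0.6478, -0.0292], array([0.035, 0.031]))
```

```bash
python3 -m inch '[0,0.05,3.5,0,0,0,0.7, 0,0,3.5,0,0,0,0.7, 0,0,3.5,0,0,0,0.7, 0,0,3.5,0,0,0,0.7, 0,0,2,0,0,0,0.7, 0,0,1.2,0,0,0,0.7, 0,0,0,0,0,0,0.7]' && python3 -m inch '[0,0,0,0,0,0,0, 0,0,0,0,0,0,0, 0,0,0,0,0,0,0, 0,0,0,0,0,0,0, 0,0,0,0,0,0,0, 0,0,0,0,0,0,0, 0,0,0,0,0,0,0]' 20
```

```text
time_s: 18.95
ee_pos: [0.4657, -0.2679, 0.0181]
eef_rot: [-3.141, 0.001, 0.001]
force: [0.6, 0.8, -0.1]
grip_width: 0.0658
time_s: 19.82
ee_pos: [0.4656, -0.2685, 0.0186]
eef_rot: [3.141, -0.0, 0.0]
force: [-1.8, 1.3, 4.8]
grip_width: 0.0277
```

```bash
python3 -m inch '[0,0,-2,0,0,0,0, 0,0,-3,0,0,0,0, 0,0,-4,0,0,0,0, 0,0,-4,0,0,0,0, 2.98,-2.52,0,0,0,0,0, 2.98,-2.52,0,0,0,0,0, 2.98,-2.52,0,0,0,0,0, 2.98,-2.52,0,0,0,0,0, 2.98,-2.52,0,0,0,0,0, 2.98,-2.52,0,0,0,0,0, 0,0,0,0,0,0,0, 0,0,0,0,0,0,0]'
```

```text
time_s: 21.32
ee_pos: [0.6438, -0.1174, 0.1479]
eef_rot: [-3.141, 0.001, 0.0]
force: [-0.5, 0.5, -2.2]
grip_width: 0.0279
```

```bash
python3 -m inch '[0.05,-0.05,3.5,0,0,0,0, 0,0,3.5,0,0,0,0, 0,0,3,0,0,0,0, 0,0,1,0,0,0,0, 0,0,0.3,0,0,0,0, 0,0,0,0,0,0,0, 0,0,0,0,0,0,0]'; python3 -m inch '[0,0,0.1,0,0,0,0,0,0,0,0,0,0,0]';python3 -m inch '[0,0,0.1,0,0,0,0,0,0,0,0,0,0,0]'
```

```text
time_s: 22.2
ee_pos: [0.6452, -0.1168, 0.0366]
eef_rot: [3.141, -0.002, 0.0]
force: [-0.5, 0.1, -0.4]
grip_width: 0.0274
time_s: 22.45
ee_pos: [0.6448, -0.1167, 0.0346]
eef_rot: [3.142, -0.0, 0.0]
force: [-0.5, 0.1, -1.0]
grip_width: 0.0277
time_s: 22.7
ee_pos: [0.6447, -0.1167, 0.0333]
eef_rot: [-3.142, 0.0, 0.0]
force: [0.3, -0.5, -0.6]
grip_width: 0.0274
```

```bash
python3 -m inch '[0,0,0.1,0,0,0,0,0,0,0,0,0,0,0]';python3 -m inch '[0,0,0.05,0,0,0,0,0,0,0,0,0,0,0]'
```

```text
time_s: 22.95
ee_pos: [0.6449, -0.1167, 0.0327]
eef_rot: [3.142, -0.0, 0.0]
force: [-0.4, 0.1, 2.7]
grip_width: 0.0273
time_s: 23.2
ee_pos: [0.6449, -0.1167, 0.0327]
eef_rot: [3.141, -0.0, 0.0]
force: [-4.3, -0.2, 6.4]
grip_width: 0.0275
```

```bash
python3 -m inch '[0,0,0,0,0,0,0.4, 0,0,0,0,0,0,0.5, 0,0,0,0,0,0,0.6, 0,0,0,0,0,0,0.7, 0,0,-2,0,0,0,0.7, 0,0,-3.5,0,0,0,1, 0,0,-3.5,0,0,0,1, 0,0,-3.5,0,0,0,1, 0,0,-4,0,0,0,1, 0,0,0,0,0,0,1]'; python3 -m inch '[-2.7,-0.41,0,0,0,0,1, -2.7,-0.41,0,0,0,0,1, -2.7,-0.41,0,0,0,0,1, -2.7,-0.41,0,0,0,0,1, -2.7,-0.41,0,0,0,0,1, -2.7,-0.41,0,0,0,0,1, 0,0,0,0,0,0,1,0,0,0,0,0,0,1]';  python3 - <<'E'
from m import *
im,d=ctrl.camera("top"); cv2.imwrite("pics/t3.png",im[:,:,::-1]); print(stubs(cloud("top",d),(.645,-.117)))
E
```

```text
time_s: 24.45
ee_pos: [0.6459, -0.1169, 0.2021]
eef_rot: [3.14, -0.007, 0.0]
force: [-0.1, 0.5, -0.4]
grip_width: 0.0938
time_s: 25.45
ee_pos: [0.4832, -0.0922, 0.1972]
eef_rot: [3.141, -0.001, 0.0]
force: [-0.1, 0.7, 0.4]
grip_width: 0.0938
('zt', np.float64(0.0754), 'stub', array([ 0.6463, -0.117 ]), 24, 'ext', [0.6468, -0.1171], array([0.026, 0.026]))
```

Good. Down on load_52 (TCP to about 0.035).

```bash
python3 -m inch '[0.1,0,3.5,0,0,0,1, 0,0,3.5,0,0,0,1, 0,0,3.5,0,0,0,1, 0,0,3,0,0,0,1, 0,0,1.7,0,0,0,1, 0,0,1,0,0,0,1, 0,0,0,0,0,0,1]' && python3 -m inch '[0,0,0,0,0,0,0, 0,0,0,0,0,0,0, 0,0,0,0,0,0,0, 0,0,0,0,0,0,0, 0,0,0,0,0,0,0, 0,0,0,0,0,0,0, 0,0,0,0,0,0,0]' 35
```

```text
time_s: 26.38
ee_pos: [0.4838, -0.0921, 0.0346]
eef_rot: [-3.141, 0.001, 0.0]
force: [0.2, -0.5, -0.3]
grip_width: 0.0942
time_s: 27.25
ee_pos: [0.4838, -0.0921, 0.0351]
eef_rot: [3.142, -0.0, 0.0]
force: [-1.4, 0.8, 3.5]
grip_width: 0.0518
```

```bash
python3 -m inch '[0,0,-2,0,0,0,0, 0,0,-3,0,0,0,0, 0,0,-3.5,0,0,0,0, 0,0,-3.5,0,0,0,0, 0,0,-3.5,0,0,0,0, 1.88,-2.755,0,0,0,0,0, 1.88,-2.755,0,0,0,0,0, 1.88,-2.755,0,0,0,0,0, 1.88,-2.755,0,0,0,0,0, 1.88,-2.755,0,0,0,0,0, 1.88,-2.755,0,0,0,0,0, 1.88,-2.755,0,0,0,0,0, 1.88,-2.755,0,0,0,0,0, 1.88,-2.755,0,0,0,0,0, 0,0,0,0,0,0,0, 0,0,0,0,0,0,0]'
```

```text
time_s: 29.25
ee_pos: [0.6526, 0.1554, 0.1892]
eef_rot: [3.141, 0.001, 0.0]
force: [-0.0, -1.1, -2.2]
grip_width: 0.0518
```

```bash
python3 -m inch '[0,-0.05,3.5,0,0,0,0, 0,0,3.5,0,0,0,0, 0,0,3.5,0,0,0,0, 0,0,2.2,0,0,0,0, 0,0,0.7,0,0,0,0, 0,0,0.2,0,0,0,0, 0,0,0,0,0,0,0, 0,0,0,0,0,0,0]'; python3 -m inch '[0,0,0.1,0,0,0,0,0,0,0,0,0,0,0]';python3 -m inch '[0,0,0.1,0,0,0,0,0,0,0,0,0,0,0]'
```

```text
time_s: 30.25
ee_pos: [0.6533, 0.1564, 0.0549]
eef_rot: [-3.141, -0.001, 0.0]
force: [0.2, 1.0, -2.2]
grip_width: 0.0519
time_s: 30.5
ee_pos: [0.6529, 0.1564, 0.053]
eef_rot: [-3.142, -0.0, 0.0]
force: [-0.6, -0.3, -2.3]
grip_width: 0.0521
time_s: 30.75
ee_pos: [0.6529, 0.1564, 0.0518]
eef_rot: [3.142, 0.0, 0.0]
force: [0.3, 0.1, -2.6]
grip_width: 0.0513
```

```bash
python3 -m inch '[0,0,0.15,0,0,0,0,0,0,0,0,0,0,0]';python3 -m inch '[0,0,0.1,0,0,0,0,0,0,0,0,0,0,0]';python3 -m inch '[0,0,0.05,0,0,0,0,0,0,0,0,0,0,0]'
```

```text
time_s: 31.0
ee_pos: [0.6529, 0.1564, 0.0502]
eef_rot: [3.142, 0.0, 0.0]
force: [-0.6, -0.2, -3.1]
grip_width: 0.052
time_s: 31.25
ee_pos: [0.6529, 0.1564, 0.0493]
eef_rot: [3.142, 0.0, 0.0]
force: [0.2, -0.4, -2.6]
grip_width: 0.0519
time_s: 31.5
ee_pos: [0.653, 0.1564, 0.0491]
eef_rot: [-3.142, -0.0, 0.0]
force: [-1.0, -0.5, -0.5]
grip_width: 0.0519
```

Touching. Release, rise and back away.

```bash
python3 -m inch '[0,0,0,0,0,0,0.65, 0,0,0,0,0,0,0.75, 0,0,0,0,0,0,0.85, 0,0,0,0,0,0,0.9, 0,0,-2,0,0,0,0.9, 0,0,-3.5,0,0,0,0.9, 0,0,-3.5,0,0,0,0.9, 0,0,-3.5,0,0,0,0.9, 0,0,-4,0,0,0,0.9, 0,0,0,0,0,0,0.9]'; python3 -m inch '[-2.5,-2,0,0,0,0,1, -2.5,-2,0,0,0,0,1, -2.5,-2,0,0,0,0,1, -2.5,-2,0,0,0,0,1, -2.5,-2,0,0,0,0,1, -2.5,-2,0,0,0,0,1, -2.5,-2,0,0,0,0,1, 0,0,0,0,0,0,1,0,0,0,0,0,0,1]';  python3 - <<'E'
from m import *
im,d=ctrl.camera("top"); W=cloud("top",d)
for p in[(.6527,.1558),(.65,.065),(.6467,-.0296),(.6444,-.117)]: print(p,stubs(W,p))
im2,d=ctrl.camera("side")
cv2.imwrite("pics/end.png",np.vstack([cv2.resize(im[130:200,150:350],(800,280)),cv2.resize(im2[110:290,150:407],(450,315))if 0 else cv2.copyMakeBorder(cv2.resize(im2[110:290,180:437],(450,315)),0,0,0,350,0)])[:,:,::-1])
E
```

```text
time_s: 32.75
ee_pos: [0.654, 0.1566, 0.2192]
eef_rot: [-3.14, -0.007, 0.0]
force: [-0.6, 0.6, 0.0]
grip_width: 0.0851
time_s: 33.88
ee_pos: [0.4782, 0.296, 0.2141]
eef_rot: [3.142, -0.0, 0.0]
force: [0.4, 0.3, -0.8]
grip_width: 0.0945
(0.6527, 0.1558) ('zt', np.float64(0.127), 'stub', array([0.653 , 0.1557]), 27, 'ext', [0.6526, 0.156], array([0.048, 0.051]))
(0.65, 0.065) ('zt', np.float64(0.1105), 'stub', array([0.6512, 0.0636]), 26, 'ext', [0.6517, 0.0645], array([0.043, 0.041]))
(0.6467, -0.0296) ('zt', np.float64(0.0934), 'stub', array([ 0.6484, -0.0289]), 25, 'ext', [0.6478, -0.0292], array([0.035, 0.031]))
(0.6444, -0.117) ('zt', np.float64(0.0766), 'stub', array([ 0.6455, -0.1169]), 22, 'ext', [0.6462, -0.117], array([0.027, 0.026]))
```

View pics/end.png

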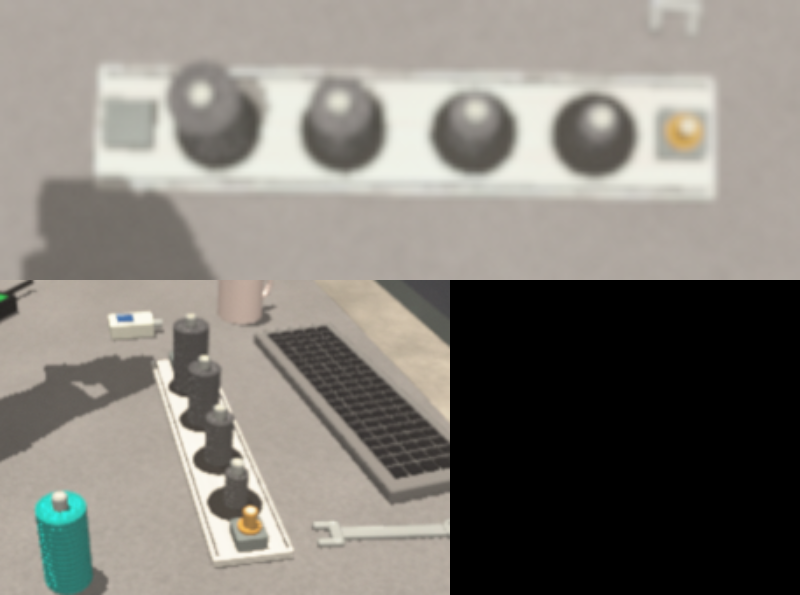

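All four stand upright on their pads, smallest at the brass block. In the upper panel they are at (218,105), (343,105), (475,115) and (598,125). All are within about 2 mm of the pad centres.

```bash
python3 -c "
from station import ctrl
print(ctrl.hand_in())"
```

```text
the job is handed in; nothing more can be done
None
```

The job is done and handed in at about 34 s of the 120 s allowed. Starting from the brass-connector block, the rail now carries load_28, load_36, load_44 and load_52, one upright on each pad. The turquoise and red look-alikes were not moved.

The final top-camera check put each load within about 2 mm of its pad centre, at stub heights that match standing on the pads. The side view shows all four upright. The gripper is open and clear of everything, and no check failed or disagreed.

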